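# Pull the flat battery out of the bench scale and put it on charge

### The arm

A 6-joint arm with a two-finger parallel gripper is mounted at the origin on the work surface. World frame = base frame: x ahead of the robot, y to its left, z up, the work surface at z = 0. Lengths are in m, angles in rad, forces in N, time in s.
With the tool pointing down it reaches from about 0.25 to 0.775 m from the base axis. Payload 4 kg.
Tool frame: the origin (TCP) lies on the mounting face of the last link; the fingertips stand ahead of it and the grasp point (between the pads) lies 180 mm ahead of it (ctrl.nose_length is the z of the fingertips in the tool frame, in m); z points along the fingers, y is the direction in which the jaws open and shut (so a half turn about z gives the same grasp; the last joint's range is limited). The gripper opens to 94 mm and grips with 3 to 60 N. Pads are 16 mm wide; open, the fingers measure 119 mm over their backs; the gripper's body (75 mm by 177 mm) begins 78 mm behind the grasp point.
Start: joints at [-1.357, 0.087, 1.371, -0, 1.684, -0.103], TCP at [0.171, -0.523, 0.405] pointing down, gripper open.
Joint ranges: [-3.1, 3.1], [-0.76, 2.03], [0.27, 2.55], [-1.08, 4.22], [0.17, 2.65], [-2.57, 2.57]. Speed limits (rad/s): [2.79, 2.79, 3.14, 3.14, 3.14, 3.14].

### API

Orientations are given as a 3x3 rotation matrix whose columns are the frame's x, y, z axes.
In Python, from workcell import status, snapshot, order, ctrl gives the robot as it stands.
- The arm moves only by the tool arm_command, never from a script. Its argument "rows" is one flat list of numbers, 5 for each row, row after row: the closure, from -1 (fully open) to 1 (shut), then the shift along the tool's x, y, z each as a share of 0.15 m, from -1 to 1, then the turn about the tool's z as a share of 45 degrees, from -1 to 1. In form: [hand, dx, dy, dz, yaw, hand, dx, dy, dz, yaw, ...]. A call has 1 to 10 rows; each row is the pose to reach, as a shift and turn from the pose measured when the call began, along the tool's axes at that moment; what a row does not reach only later rows make up. A row lasts 1/10 s, in which the tool goes at most 50 mm and 8.59 degrees, less where a joint would pass 70% of its speed; a pose out of reach is approached as far as the arm can. A call with a number of a shift or a turn outside -1 to 1 is refused whole. A call with a gripper value outside its range is refused whole. The fingers move at their own pace and stop on an object; "grip_force" is the grip in N (left out, the last holds). Time passes only in rows, so rows that repeat a pose let the fingers close. It gives the time, the measured TCP pose, the force and the opening at its end, in the units of the state.
- status.get_state(): the state, without advancing time (a new reading comes with each control period).
- snapshot(name): name is "side" or "top"; returns a dict with "img" (480x640x3 uint8, blue, green, red), "fx", "fy", "cx", "cy" (pixels), "dist_coeffs" ([k1, k2, p1, p2, k3] as OpenCV has them; the pictures are not rectified), "R" (3x3) and "t" (3): a world point X has camera coordinates R X + t. Camera axes: x right, y down, z forward; pixel columns grow to the right and rows downward; lengths in m; the calibration is good to about 2 mm. A picture is of the moment at which its call begins. There is no depth.
- order.job_done(): hands the job in, once; it reports no verdict.
The state is a dict: "t": time; "joint_pos": joint angles; "qvel": joint speeds; "joint_torque": joint torques, N m; "eef_pos": TCP position; "eef_rot": TCP orientation; "wrist_force": force on the tool from outside, world axes, zero at the start; "moment": the same for the moment, N m; "width": opening from 0.0 (shut) to 1.0 (fully open).
Only numpy, scipy, OpenCV 4.12 (cv2) and the standard library are available. Lean on these libraries where they do the work, as an engineer would, in place of code of your own. Each camera call takes 0.05 s, during which the arm holds its last target.

### The job

The battery of the bench scale is flat. Lift the carton off the scale and stand it, right way up, in the free part of the outgoing tray; then squeeze in both release buttons of the battery pack, keep them squeezed while you pull the pack straight up out of its well, and stand it upright in the empty bay of the charger. Set both things down gently, do not drop them, and leave the spare pack in the charger and the packed carton in the tray where they are.

Things in the scene. Friction and masses are not known exactly. Their poses are not given: they have to be found in the camera images.
- scale: Cordless bench scale, fixed, grey plastic, 300 (y) x 240 (x) x 62 mm high. Origin: centre of its underside on the bench; its front (-x) faces the robot. Left part (y -45 to +147 mm): steel platter, top 62 mm over the bench. Right strip (y -150 to -50 mm, deck 58 mm over the bench): display and keys in front, the battery well behind them.
- well (a point): Middle of the battery well's mouth in the scale's deck, 58 mm over the bench, axes of the scale. The well is 36 (x) x 42 (y) mm and 40 mm deep; the pack stands upright in it, its axes parallel to the scale's, and is free of it once pulled 45 mm up.
- pack_center (a point): Centre (half-way up) of the battery pack, a loose dark upright block 34 (its x) x 40 (its y) x 100 mm, about 0.25 kg, grey cap, z up. At the start it is latched in the scale's well, lower 40 mm inside, top 118 mm over the bench. On each of its two sides +y and -y it has a grey ribbed release button, 22 wide x 26 mm high, middle 72 mm above the foot (22 mm above this point).
- button_l_face (a point): Middle of the outer face of the release button on the pack's +y side (towards the platter). The faces of the two buttons are 54 mm apart when out, 42 mm when fully in. Hooks joined to the buttons hold the pack under ledges of the well, whatever the pull, until both buttons are in by about 5 mm; they must stay in until the pack has come up 10 mm.
- button_r_face (a point): Middle of the outer face of the release button on the pack's -y side.
- button_l (a joint): Travel of the +y release button into the pack, m: 0 out, 0.006 fully in; spring, 3 N at first to 6 N fully in; it comes out again when let go.
- button_r (a joint): Travel of the -y release button into the pack, the same.
- carton_center (a point): Centre (half-way up) of the white carton, loose, 56 (its x) x 110 (its y) x 60 mm high, 0.3 kg (varies), z up. At the start it lies on the scale's platter (underside 62 mm over the bench) and overhangs towards the battery pack, about 4 to 15 mm from its button, so that no finger fits in there.
- out_tray: Outgoing tray, a cut-down carton, fixed, 288 (x) x 168 (y) x 30 mm high, walls and floor 4 mm; origin: centre of its underside on the bench. A packed carton stands in its far half (+x).
- out_free (a point): Middle of the free part of the outgoing tray's floor, on the floor (4 mm over the bench): 180 (x) x 160 (y) mm of free floor, axes of the tray.
- bay_free (a point): Middle of the empty bay of the battery charger, on the bay's floor (15 mm over the bench), axes of the charger. The charger is a dark fixed block 196 (x) x 106 (y) x 36 mm with two open bays, each 75 (x) x 72 (y) mm and 20 mm deep; the empty one is the nearer (-x), the other holds a spare pack.
- spare_center (a point): Centre of the spare pack, same shape as the other one, standing in the charger's far bay, 95 mm from bay_free; leave it.
- packed_center (a point): Centre of the packed white carton, 75 (x) x 120 (y) x 45 mm, in the far half of the outgoing tray, 135 mm from out_free; leave it.
Not all that is in view belongs to the job. What is shaped like the part that bears pack_center but pink or red is not meant.

How it is judged:
By the outcome, as a careful person would: the job done as asked, in the order asked, and still so for the second after the job is handed in, with the robot touching nothing.
It also fails if it takes over 59 s, if anything falls off the work surface, if the arm or the gripper's body presses on something with over 40 N, if the wrist force passes 120 N, or if a joint passes its speed limit or range.

## Working session

There is one attempt and no reset: what is moved stays moved. The work goes in short steps, Python scripts to look and compute and a tool call to move; the robot and the scene stay as the last step left them, time stands still between calls to the robot, and variables do not carry over. Pictures are saved under pics/ and viewed, and the job is handed in when it is done.

Besides the shell and the picture viewer there is one more tool, called after "Call:" as a command line: name --argument value ..., lists and objects as JSON in quotes. arm_command: Moves the arm, as the interface text tells. Shift numbers are shares of 0.15 m and turn numbers shares of 45 degrees, none past 1 either way. Its arguments: {"type":"object","properties":{"rows":{"type":"array","items":{"type":"number"}},"grip_force":{"type":"number"}},"required":["rows"]}

```bash
ls; mkdir -p pics
python3 - <<'E'
from workcell import status, snapshot, order, ctrl
import cv2,numpy as np
s=status.get_state();print(s); print(ctrl.nose_length)
for n in("top","side"):
    d=snapshot(n);cv2.imwrite(f"pics/{n}0.png",d["img"]);print(n,{k:np.round(v,4).tolist() for k,v in d.items() if k!="img"})
E
```

```text
pics
{'t': 0.0, 'joint_pos': array([-1.35708921e+00,  8.79372045e-02,  1.37223546e+00, -2.45570361e-05,
        1.68354263e+00, -1.03105137e-01]), 'qvel': array([ 0.00057419, -0.00146624, -0.0001393 ,  0.00016136, -0.00078016,
        0.00078678]), 'joint_torque': array([ 1.84169883e-03, -3.40184712e+01, -3.02423537e+01,  7.21491594e-02,
        3.30335274e-02, -1.63319296e-04]), 'eef_pos': array([ 0.17131323, -0.52252748,  0.40352296]), 'eef_rot': array([[ 9.50234251e-01,  3.11535942e-01, -4.74023508e-04],
       [ 3.11536242e-01, -9.50232018e-01,  2.06917424e-03],
       [ 1.94189831e-04, -2.11387574e-03, -9.99997747e-01]]), 'wrist_force': array([0.44031139, 0.28854531, 0.50628122]), 'moment': array([ 0.01079026, -0.01580671, -0.03374942]), 'width': 0.997369991719106}
0.1992
top {'fx': 532.2726, 'fy': 532.2726, 'cx': 318.7987, 'cy': 241.6868, 'dist_coeffs': [-0.0064, 0.0, 0.0, 0.0, 0.0], 'R': [[0.0033, -1.0, 0.006], [-0.9937, -0.004, -0.112], [0.1121, -0.0056, -0.9937]], 't': [0.0116, 0.5774, 1.1473]}
side {'fx': 596.37, 'fy': 596.37, 'cx': 312.2122, 'cy': 250.6855, 'dist_coeffs': [-0.0348, 0.0, 0.0, 0.0, 0.0], 'R': [[-0.9944, -0.1056, -0.0076], [-0.0663, 0.6771, -0.7329], [0.0826, -0.7283, -0.6803]], 't': [0.5752, 0.0915, 1.4019]}
```

View pics/top0.png

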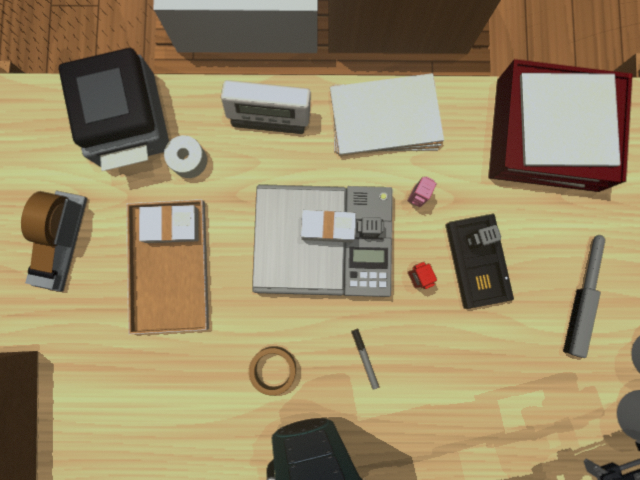

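View pics/side0.png

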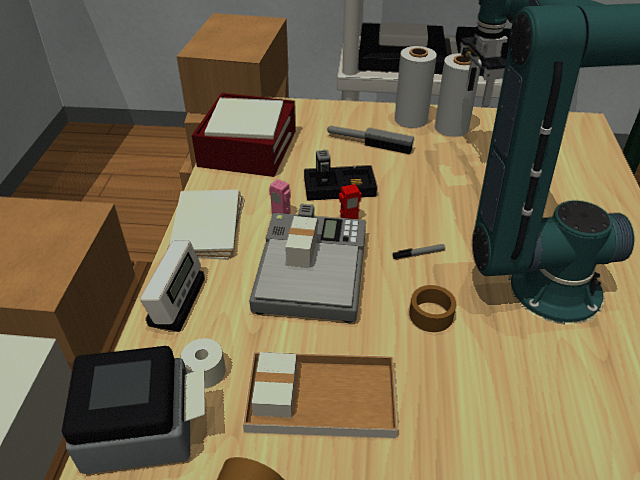

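Candidates for the pack: the grey-capped one in the scale at (370,227), which matches the description. The others are the spare in the charger (487,236), the pink decoy (424,190) and the red decoy (424,275). For the carton: the one on the platter at (328,226), which I choose. The packed one in the tray (168,223) is not meant. I'll check these in close crops.

```bash
cat > h.py <<'E'
import cv2,numpy as np
from workcell import status, snapshot
def ray(d,uv):
    K=np.array([[d["fx"],0,d["cx"]],[0,d["fy"],d["cy"]],[0,0,1]])
    p=cv2.undistortPoints(np.array([[uv]],float),K,np.array(d["dist_coeffs"]))[0,0]
    R=np.array(d["R"]);t=np.array(d["t"]);c=-R.T@t
    v=R.T@np.array([p[0],p[1],1]);return c,v
def onz(d,uv,z):
    c,v=ray(d,uv);return c+v*(z-c[2])/v[2]
def proj(d,X):
    K=np.array([[d["fx"],0,d["cx"]],[0,d["fy"],d["cy"]],[0,0,1]])
    return cv2.projectPoints(np.array(X,float).reshape(-1,3),cv2.Rodrigues(np.array(d["R"]))[0],np.array(d["t"]),K,np.array(d["dist_coeffs"]))[0][:,0]
def crop(d,x0,y0,x1,y1,s,name):
    im=cv2.resize(d["img"][y0:y1,x0:x1],None,fx=s,fy=s,interpolation=cv2.INTER_CUBIC)
    for x in range((x0+9)//10*10,x1,10):
        cv2.line(im,((x-x0)*s,0),((x-x0)*s,6),(0,0,255),1)
        if x%20==0: cv2.putText(im,str(x),((x-x0)*s-10,18),0,.4,(0,0,255),1)
    for y in range((y0+9)//10*10,y1,10):
        cv2.line(im,(0,(y-y0)*s),(6,(y-y0)*s),(0,0,255),1)
        if y%20==0: cv2.putText(im,str(y),(8,(y-y0)*s+4),0,.4,(0,0,255),1)
    cv2.imwrite(name,im)
E
python3 - <<'E'
from h import *
d=snapshot("top");crop(d,245,175,405,305,5,"pics/c1.png");crop(d,435,205,525,315,5,"pics/c2.png");crop(d,120,195,220,340,4,"pics/c3.png")
d=snapshot("side");crop(d,240,145,400,265,5,"pics/c4.png")
E
```

```text
(no output)
```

View pics/c1.png

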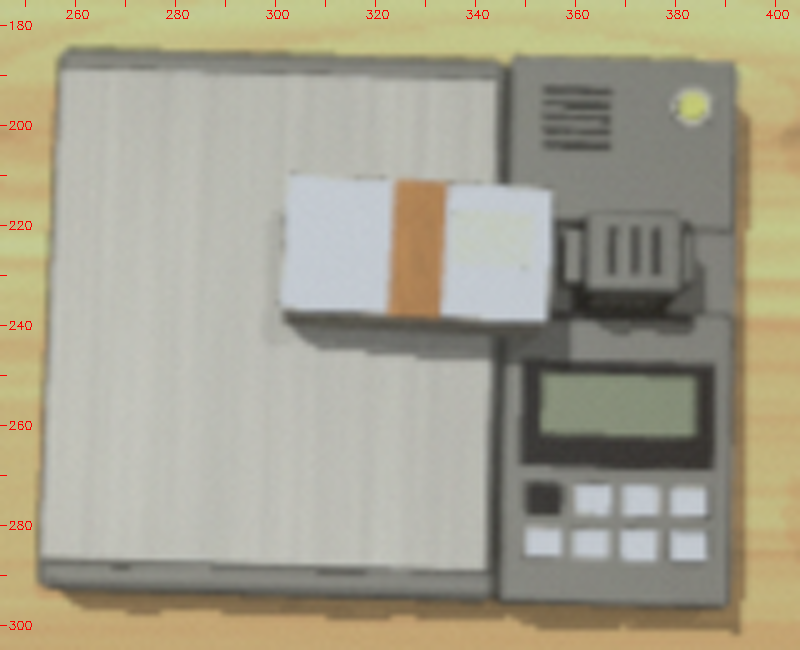

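View pics/c2.png

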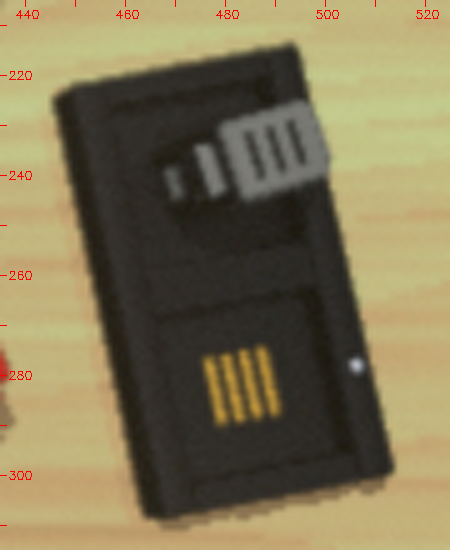

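View pics/c3.png

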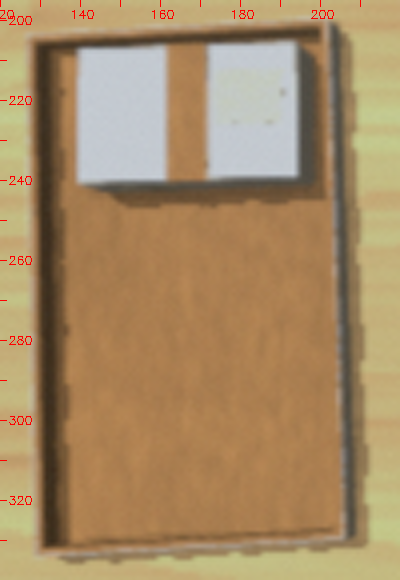

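View pics/c4.png

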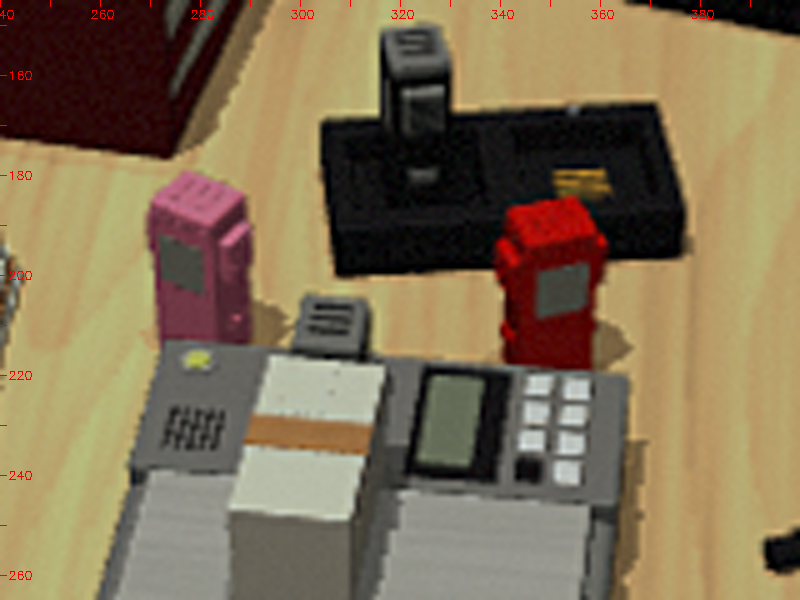

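The crops confirm the choices: the grey pack at (371,227), the carton on the platter beside it, the charger's empty bay (gold contacts) near (483,280), and the free tray half near (167,290).

Run:
```python
from h import *
d=snapshot("top");s=snapshot("side")
def P(uv,x0,y0,k,z,dd=d): return onz(dd,(x0+uv[0]/k,y0+uv[1]/k),z)[:2]
def rect(n,pts,x0,y0,k,z,dd=d):
    q=np.array([P(p,x0,y0,k,z,dd) for p in pts]);e=[np.linalg.norm(q[(i+1)%4]-q[i]) for i in range(4)]
    a=[np.degrees(np.arctan2(*(q[(i+1)%4]-q[i])[::-1])) for i in range(4)]
    print(n,q.mean(0).round(4),np.round(e,4),np.round(a,1));return q
rect("carton",[(290,175),(552,192),(547,323),(283,308)],245,175,5,.122)
rect("carton side",[(268,357),(386,364),(355,521),(229,510)],240,145,5,.122,s)
rect("pack",[(588,212),(679,212),(683,290),(588,290)],245,175,5,.118)
q=np.array([P(p,245,175,5,.058) for p in [(513,57),(734,62),(728,605),(500,600)]]);print("strip",q.round(4), np.degrees(np.arctan2(*(q[1]-q[2])[::-1])))
rect("charger",[(57,92),(295,45),(392,470),(150,517)],435,205,5,.036)
print("gold",P((242,386),435,205,5,.015))
rect("tray",[(30,38),(332,22),(352,540),(38,552)],120,195,4,.03)
rect("packed",[(78,47),(297,40),(299,178),(78,185)],120,195,4,.049)
rect("spare",[(220,125),(303,100),(327,170),(245,203)],435,205,5,.115)
```

```text
carton [ 0.6021 -0.0058] [0.1082 0.0544 0.1083 0.0553] [-93.5 177.6  87.   -2.6]
carton side [ 0.602  -0.0072] [0.0563 0.1104 0.057  0.1084] [-179.8   88.5   -1.7  -91.9]
pack [ 0.6024 -0.0952] [0.0376 0.0325 0.0392 0.0325] [ -89.8 -177.7   90.2   -0.3]
strip [[ 0.6968 -0.0489]
 [ 0.695  -0.146 ]
 [ 0.4578 -0.1405]
 [ 0.4596 -0.0427]] -1.3134500309960335
charger [ 0.5359 -0.3412] [0.109  0.1917 0.1088 0.1908] [ -78.6 -169.1  101.    11. ]
gold [ 0.48963778 -0.35463751]
tray [0.522  0.3486] [0.1687 0.2869 0.1707 0.2841] [ -86.7 -176.2   92.4    3.4]
packed [0.6152 0.3466] [0.1203 0.0765 0.1205 0.0764] [ -87.9 -177.5   92.1    2.4]
spare [ 0.5836 -0.3394] [0.0364 0.0305 0.0371 0.0338] [ -73.1 -162.9  111.9   16.1]
```

```bash
cat >> h.py <<'E'
def to(x,y,z,psi,s=None):
    s=s or status.get_state();R=np.array(s["eef_rot"]);p=np.array(s["eef_pos"])
    cur=np.degrees(np.arctan2(R[1,0],R[0,0]))
    t=-((psi-cur+180)%360-180)
    print("t",round(s["t"],2),"p",p.round(4),"psi",round(cur,2),"w",round(s["width"],3),"F",np.round(s["wrist_force"],1))
    print("shares dx dy dz yaw",np.round(R.T@(np.array([x,y,z])-p)/.15,3),round(t/45,3))
E
python3 -c "
from h import *
to(.602,-.0065,.40,87.5)"
```

```text
t 0.3 p [ 0.1713 -0.5226  0.4043] psi 18.15 w 1.0 F [-0.2  0.4  0.3]
shares dx dy dz yaw [ 3.8   -2.375  0.031] -1.541
```

Call:
arm_command --rows '[-1, 1, -0.62, 0, -1, -1, 1, -0.62, 0, -1, -1, 1, -0.62, 0, -1, -1, 1, -0.62, 0, -1, -1, 1, -0.62, 0, -1, -1, 1, -0.62, 0, -1]' --grip_force 25

```text
t: 0.9
eef_pos: [0.2856, -0.3865, 0.4045]
eef_rot: [[0.447, 0.895, -0.0], [0.895, -0.447, 0.0], [0.0, -0.0, -1.0]]
wrist_force: [-0.2, 0.6, -0.5]
width: 0.999
```

```bash
python3 -c "
from h import *
to(.602,-.0065,.40,87.5)"
```

```text
t 0.9 p [ 0.2856 -0.3865  0.4045] psi 63.48 w 0.999 F [-0.2  0.6 -0.5]
shares dx dy dz yaw [3.208 0.756 0.031] -0.534
```

Call:
arm_command --rows '[-1, 1, 0.3, 0, -0.53, -1, 1, 0.3, 0, -0.53, -1, 1, 0.3, 0, -0.53, -1, 1, 0.3, 0, -0.53]'

```text
t: 1.3
eef_pos: [0.3951, -0.269, 0.4047]
eef_rot: [[0.039, 0.999, 0.002], [0.999, -0.039, 0.002], [0.002, 0.001, -1.0]]
wrist_force: [0.8, -0.2, 0.4]
width: 0.997
```

```bash
python3 -c "
from h import *
to(.602,-.0065,.38,87.5)"
```

```text
t 1.3 p [ 0.3951 -0.269   0.4047] psi 87.77 w 0.997 F [ 0.8 -0.2  0.4]
shares dx dy dz yaw [1.802 1.31  0.17 ] 0.006
```

Call:
arm_command --rows '[-1, 0.9, 0.65, 0, 0, -1, 0.9, 0.65, 0, 0, -1, 0.9, 0.65, 0, 0, -1, 0.9, 0.65, 0, 0]'

```text
t: 1.7
eef_pos: [0.4993, -0.1355, 0.4049]
eef_rot: [[0.037, 0.999, 0.002], [0.999, -0.037, 0.002], [0.003, 0.002, -1.0]]
wrist_force: [0.2, -0.3, -1.4]
width: 0.998
```

```bash
python3 -c "
from h import *
to(.602,-.0065,.36,87.5)"
```

```text
t 1.7 p [ 0.4993 -0.1355  0.4049] psi 87.89 w 0.998 F [ 0.2 -0.3 -1.4]
shares dx dy dz yaw [0.884 0.652 0.303] 0.009
```

Call:
arm_command --rows '[-1, 0.884, 0.652, 0.2, 0.01, -1, 0.884, 0.652, 0.3, 0.01, -1, 0.884, 0.652, 0.3, 0.01, -1, 0.884, 0.652, 0.3, 0.01, -1, 0.884, 0.652, 0.3, 0.01, -1, 0.884, 0.652, 0.3, 0.01]'

```text
t: 2.3
eef_pos: [0.6019, -0.007, 0.3601]
eef_rot: [[0.045, 0.999, 0.001], [0.999, -0.045, 0.002], [0.002, 0.0, -1.0]]
wrist_force: [0.3, -0.5, -0.1]
width: 1.001
```

```bash
python3 -c "
from h import *
to(.602,-.0065,.271,87.5)
d=snapshot('side');crop(d,220,60,380,260,4,'pics/s1.png')"
```

```text
t 2.3 p [ 0.6019 -0.007   0.3601] psi 87.42 w 1.001 F [ 0.3 -0.5 -0.1]
shares dx dy dz yaw [0.003 0.    0.594] -0.002
```

View pics/s1.png

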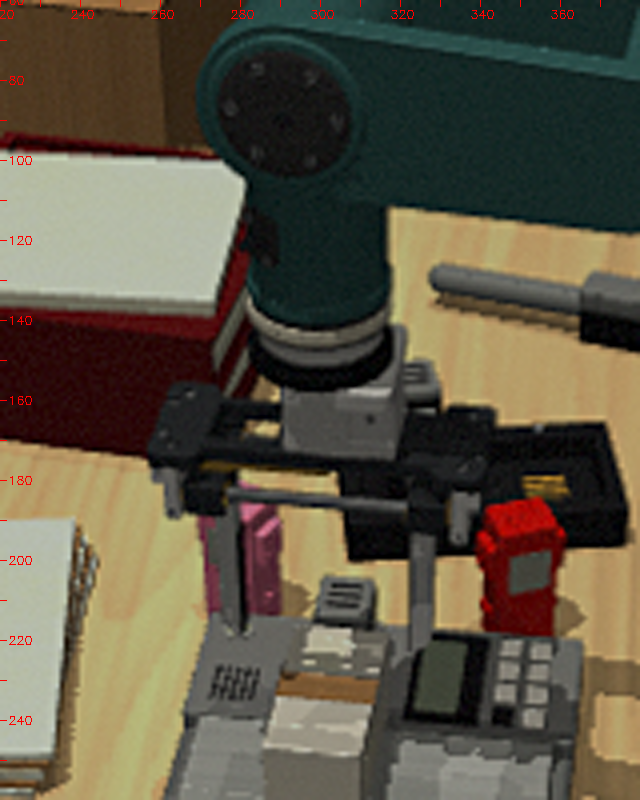

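The picture shows the fingers (tips at about (233,218) and (322,222)) straddling the carton (292,215), with clearance on both sides. I'll go down and grip.

Call:
arm_command --rows '[-1, 0, 0, 0.25, 0, -1, 0, 0, 0.45, 0, -1, 0, 0, 0.55, 0, -1, 0, 0, 0.593, 0, -1, 0, 0, 0.593, 0, -1, 0, 0, 0.593, 0, 1, 0, 0, 0.593, 0, 1, 0, 0, 0.593, 0, 1, 0, 0, 0.593, 0, 1, 0, 0, 0.593, 0]' --grip_force 25

```text
t: 3.35
eef_pos: [0.6019, -0.0073, 0.2723]
eef_rot: [[0.046, 0.999, 0.002], [0.999, -0.046, 0.001], [0.002, 0.002, -1.0]]
wrist_force: [-0.1, 0.4, -0.1]
width: 0.693
```

Call:
arm_command --rows '[1, 0, 0, 0, 0, 1, 0, 0, 0, 0, 1, 0, 0, 0, 0, 1, 0, 0, 0, 0]'

```text
t: 3.75
eef_pos: [0.6021, -0.0073, 0.2724]
eef_rot: [[0.046, 0.999, 0.003], [0.999, -0.046, 0.002], [0.002, 0.003, -1.0]]
wrist_force: [1.3, -0.1, 0.2]
width: 0.595
```

```bash
python3 -c "
from h import *
to(.602,-.0065,.371,87.5)"
```

```text
t 3.75 p [ 0.6021 -0.0073  0.2724] psi 87.38 w 0.595 F [ 1.3 -0.1  0.2]
shares dx dy dz yaw [ 0.006  0.001 -0.657] -0.003
```

Call:
arm_command --rows '[1, 0, 0, -0.03, 0, 1, 0, 0, -0.1, 0, 1, 0, 0, -0.2, 0, 1, 0, 0, -0.3, 0, 1, 0, 0, -0.4, 0, 1, 0, 0, -0.5, 0, 1, 0, 0, -0.58, 0, 1, 0, 0, -0.6, 0, 1, 0, 0, -0.6, 0]'

```text
t: 4.65
eef_pos: [0.6019, -0.0074, 0.3632]
eef_rot: [[0.046, 0.999, 0.004], [0.999, -0.046, 0.001], [0.002, 0.004, -1.0]]
wrist_force: [-0.3, 0.5, -2.5]
width: 0.594
```

```bash
python3 -c "
from h import *
to(.472,.343,.36,93)
d=snapshot('side');crop(d,220,60,380,260,4,'pics/s2.png')"
```

```text
t 4.65 p [ 0.6019 -0.0074  0.3632] psi 87.38 w 0.594 F [-0.3  0.5 -2.5]
shares dx dy dz yaw [ 2.294 -0.972  0.021] -0.125
```

View pics/s2.png

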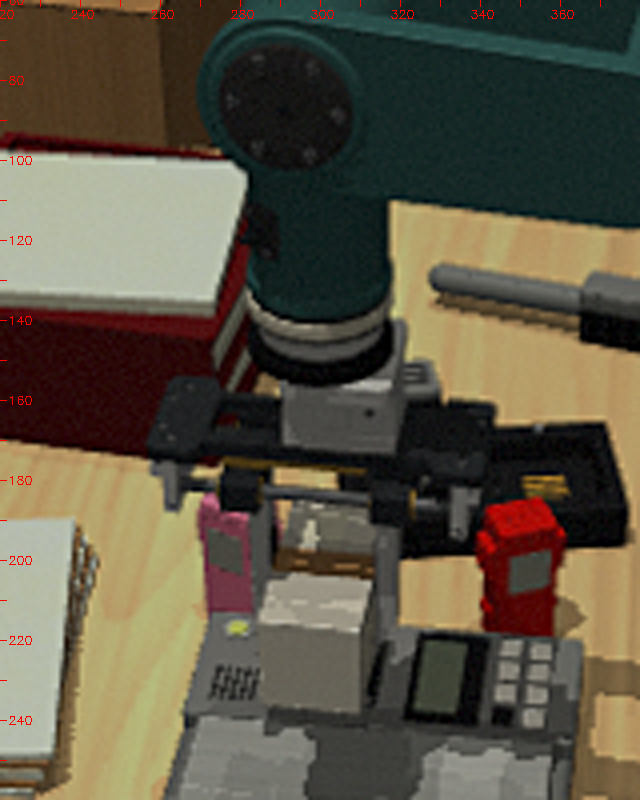

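The carton hangs level between the fingers at (315,235), clear of the scale. Now I'll carry it to the tray.

Call:
arm_command --rows '[1, 0.1, -0.04, 0, 0, 1, 0.25, -0.1, 0, 0, 1, 0.45, -0.18, 0, 0, 1, 0.65, -0.27, 0, 0, 1, 0.85, -0.35, 0, -0.06, 1, 1, -0.41, 0, -0.12]'

```text
t: 5.3
eef_pos: [0.5456, 0.1478, 0.3612]
eef_rot: [[-0.052, 0.999, 0.0], [0.999, 0.052, 0.002], [0.002, 0.0, -1.0]]
wrist_force: [-0.1, -0.3, -2.3]
width: 0.596
```

```bash
python3 -c "
from h import *
to(.472,.343,.36,93)"
```

```text
t 5.3 p [0.5456 0.1478 0.3612] psi 92.98 w 0.596 F [-0.1 -0.3 -2.3]
shares dx dy dz yaw [ 1.325 -0.422  0.011] -0.0
```

Call:
arm_command --rows '[1, 0.15, -0.05, 0, 0, 1, 0.35, -0.11, 0, 0, 1, 0.55, -0.18, 0, 0, 1, 0.75, -0.24, 0, 0, 1, 0.9, -0.29, 0, 0, 1, 1, -0.32, 0, 0]'

```text
t: 5.9
eef_pos: [0.4881, 0.2973, 0.3605]
eef_rot: [[-0.055, 0.999, -0.002], [0.999, 0.055, 0.002], [0.002, -0.002, -1.0]]
wrist_force: [1.4, -0.5, -3.5]
width: 0.594
```

```bash
python3 -c "
from h import *
to(.472,.343,.26,93)"
```

```text
t 5.9 p [0.4881 0.2973 0.3605] psi 93.13 w 0.594 F [ 1.4 -0.5 -3.5]
shares dx dy dz yaw [ 0.309 -0.089  0.671] 0.003
```

Call:
arm_command --rows '[1, 0.1, -0.03, 0, 0, 1, 0.2, -0.06, 0.1, 0, 1, 0.309, -0.089, 0.2, 0, 1, 0.309, -0.089, 0.35, 0, 1, 0.309, -0.089, 0.5, 0, 1, 0.309, -0.089, 0.6, 0, 1, 0.309, -0.089, 0.67, 0, 1, 0.309, -0.089, 0.67, 0]'

```text
t: 6.7
eef_pos: [0.4715, 0.3427, 0.2575]
eef_rot: [[-0.054, 0.999, -0.006], [0.999, 0.054, -0.0], [0.0, -0.006, -1.0]]
wrist_force: [-0.4, 0.1, -2.2]
width: 0.592
```

```bash
python3 -c "
from h import *
to(.472,.343,.2155,93)
d=snapshot('side');crop(d,220,280,420,470,4,'pics/s3.png')"
```

```text
t 6.7 p [0.4715 0.3427 0.2575] psi 93.11 w 0.592 F [-0.4  0.1 -2.2]
shares dx dy dz yaw [0.002 0.005 0.28 ] 0.002
```

View pics/s3.png

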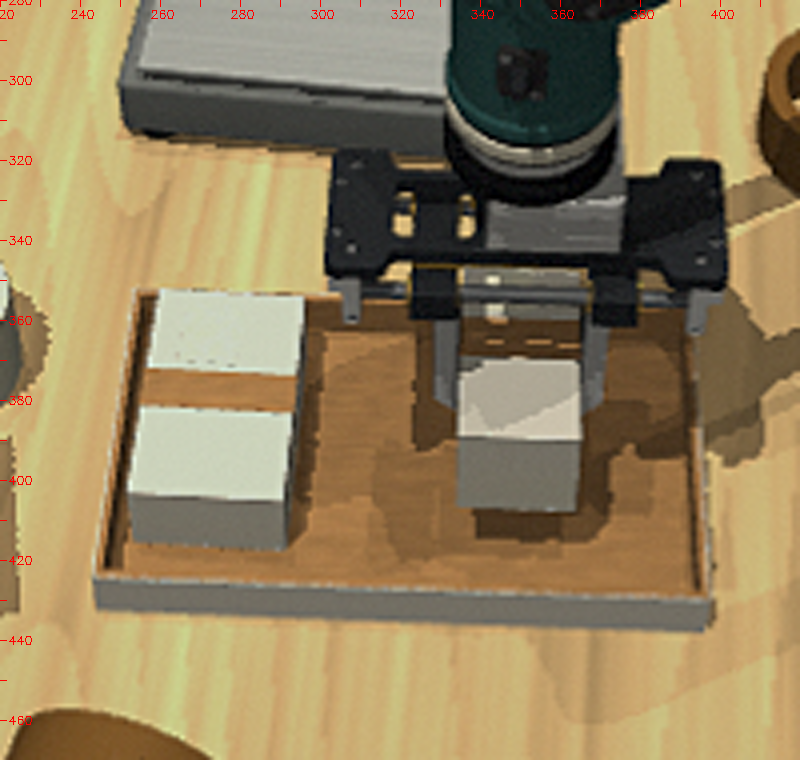

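The carton hangs level over the free half at (350,385), well clear of the walls and the packed carton. I'll lower it slowly.

Call:
arm_command --rows '[1, 0, 0, 0.08, 0, 1, 0, 0, 0.16, 0, 1, 0, 0, 0.21, 0, 1, 0, 0, 0.24, 0, 1, 0, 0, 0.26, 0, 1, 0, 0, 0.27, 0, 1, 0, 0, 0.28, 0, 1, 0, 0, 0.28, 0]'

```text
t: 7.55
eef_pos: [0.4718, 0.343, 0.2174]
eef_rot: [[-0.054, 0.999, -0.003], [0.999, 0.054, 0.002], [0.002, -0.003, -1.0]]
wrist_force: [-0.4, 0.4, -2.2]
width: 0.595
```

```bash
python3 -c "
from h import *
to(.472,.343,.214,93)"
```

```text
t 7.55 p [0.4718 0.343  0.2174] psi 93.11 w 0.595 F [-0.4  0.4 -2.2]
shares dx dy dz yaw [-0.     0.001  0.023] 0.002
```

Call:
arm_command --rows '[1, 0, 0, 0.01, 0, 1, 0, 0, 0.02, 0, 1, 0, 0, 0.03, 0, 1, 0, 0, 0.03, 0, 1, 0, 0, 0.03, 0]'

```text
t: 8.05
eef_pos: [0.4719, 0.3432, 0.2143]
eef_rot: [[-0.054, 0.999, -0.002], [0.999, 0.054, 0.002], [0.002, -0.002, -1.0]]
wrist_force: [-3.5, -1.2, 5.1]
width: 0.595
```

```bash
python3 -c "
from h import *
to(.472,.343,.214,93)"
```

```text
t 8.05 p [0.4719 0.3432 0.2143] psi 93.11 w 0.595 F [-3.5 -1.2  5.1]
shares dx dy dz yaw [-0.001  0.     0.002] 0.002
```

Force went from -2.2 to +5 N, so it is standing on the floor. Release and rise.

Call:
arm_command --rows '[-0.3, 0, 0, 0, 0, -0.6, 0, 0, 0, 0, -0.9, 0, 0, 0, 0, -0.9, 0, 0, 0, 0, -0.9, 0, 0, 0, 0, -0.9, 0, 0, -0.1, 0, -0.9, 0, 0, -0.3, 0, -0.9, 0, 0, -0.6, 0, -0.9, 0, 0, -0.9, 0, -0.9, 0, 0, -1, 0]'

```text
t: 9.05
eef_pos: [0.4727, 0.3432, 0.3721]
eef_rot: [[-0.054, 0.998, 0.008], [0.998, 0.054, 0.008], [0.008, 0.008, -1.0]]
wrist_force: [0.0, -0.5, 1.0]
width: 0.948
```

```bash
python3 -c "
from h import *
to(.602,-.0955,.37,-1.3)
d=snapshot('side');crop(d,220,280,420,470,4,'pics/s4.png')"
```

```text
t 9.05 p [0.4727 0.3432 0.3721] psi 93.12 w 0.948 F [ 0.  -0.5  1. ]
shares dx dy dz yaw [-2.967  0.701 -0.003] 2.098
```

View pics/s4.png

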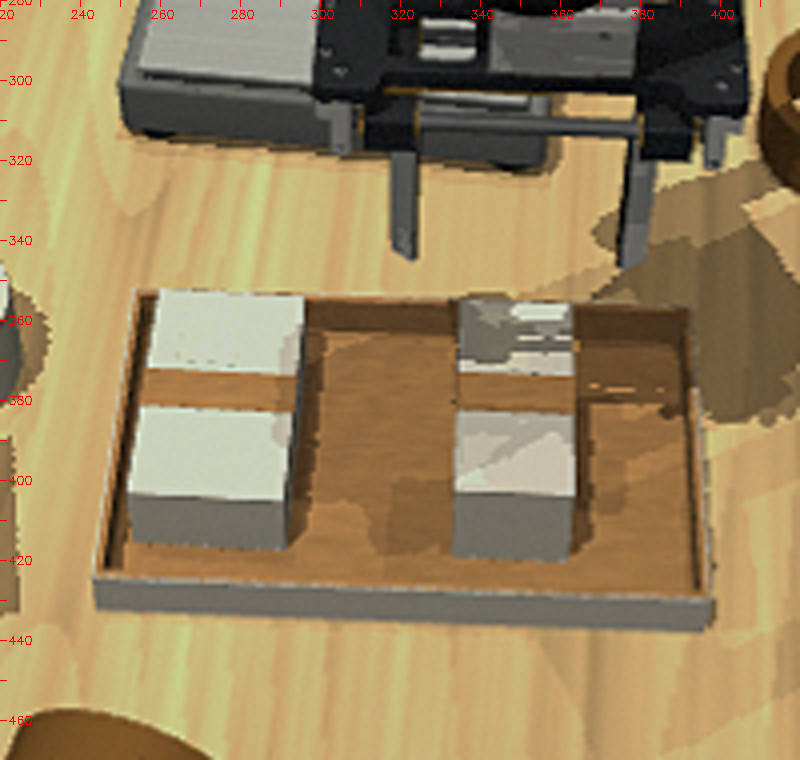

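The carton stands flat in the free part at (350,390), and the packed carton is unmoved. Next, the pack.

Call:
arm_command --rows '[-1, -1, 0.24, 0, 1, -1, -1, 0.24, 0, 1, -1, -1, 0.24, 0, 1, -1, -1, 0.24, 0, 1, -1, -1, 0.24, 0, 1, -1, -1, 0.24, 0, 1]'

```text
t: 9.7
eef_pos: [0.5169, 0.1944, 0.3699]
eef_rot: [[0.671, 0.741, 0.006], [0.741, -0.671, 0.008], [0.01, -0.001, -1.0]]
wrist_force: [-0.2, 0.6, -0.5]
width: 1.0
```

```bash
python3 -c "
from h import *
to(.602,-.0955,.37,-1.3)"
```

```text
t 9.7 p [0.5169 0.1944 0.3699] psi 47.82 w 1.0 F [-0.2  0.6 -0.5]
shares dx dy dz yaw [-1.051  1.718 -0.013] 1.092
```

Call:
arm_command --rows '[-1, -0.55, 0.9, 0, 1, -1, -0.55, 0.9, 0, 1, -1, -0.55, 0.9, 0, 1, -1, -0.55, 0.9, 0, 1, -1, -0.55, 0.9, 0, 1, -1, -0.55, 0.9, 0, 1]'

```text
t: 10.3
eef_pos: [0.5615, 0.0416, 0.367]
eef_rot: [[0.999, 0.044, 0.002], [0.044, -0.999, 0.008], [0.003, -0.008, -1.0]]
wrist_force: [-0.1, 0.0, 0.1]
width: 1.001
```

```bash
python3 -c "
from h import *
to(.602,-.0955,.37,-1.3)
d=snapshot('top');crop(d,245,175,405,305,5,'pics/t5.png');d=snapshot('side');crop(d,240,145,400,265,5,'pics/s5.png')"
```

```text
t 10.3 p [0.5615 0.0416 0.367 ] psi 2.52 w 1.001 F [-0.1  0.   0.1]
shares dx dy dz yaw [ 0.23   0.925 -0.027] 0.085
```

View pics/s5.png

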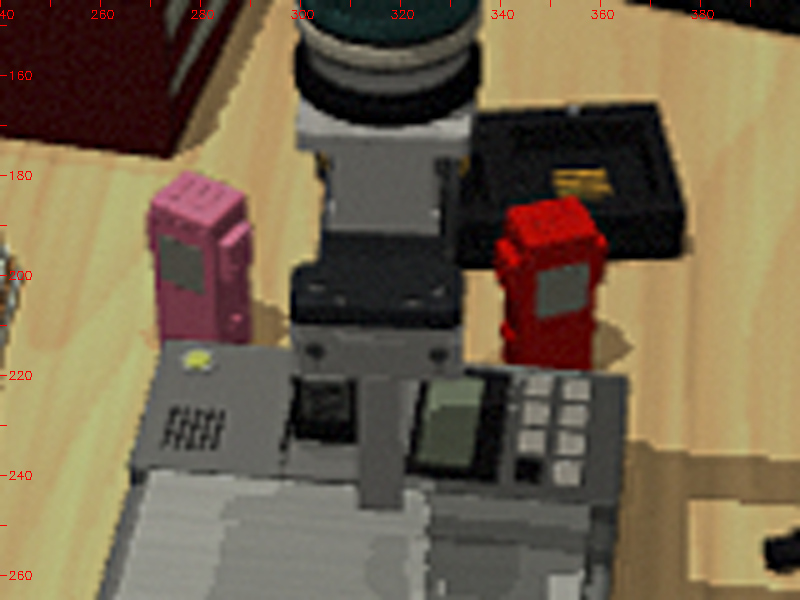

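View pics/t5.png

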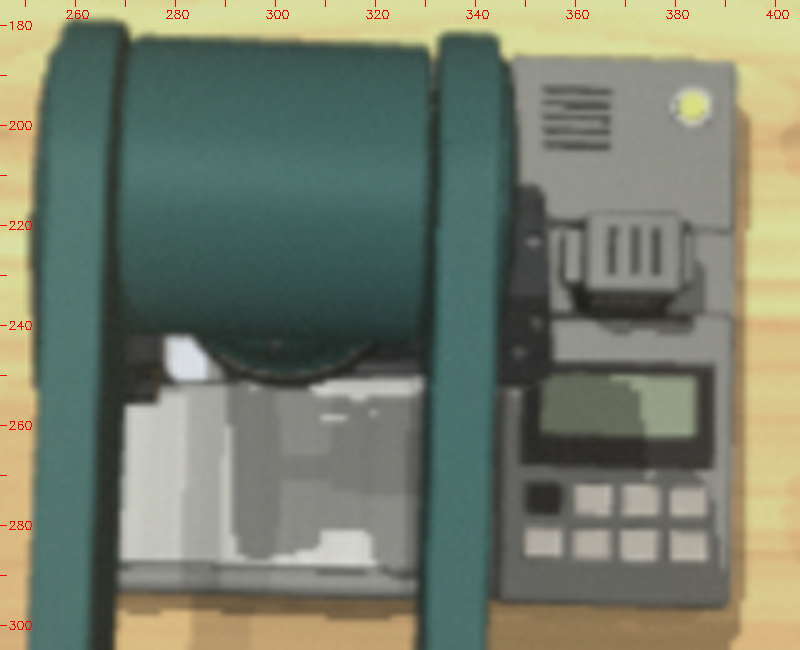

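Run:
```python
from h import *
d=snapshot("top")
P=lambda u,v,z:onz(d,(245+u/5,175+v/5),z)[:2].round(4)
print(P(634,251,.118),P(563,250,.103),P(694,245,.103),P(587,212,.118),P(681,290,.118))
s=snapshot("side");S=lambda u,v,z:onz(s,(240+u/5,145+v/5),z)[:2].round(4)
# earlier unobstructed side crop c4: cap corners
for p in [(304,295),(369,300),(362,353)]: print(S(*p,.118))
```

```text
[ 0.6024 -0.095 ] [ 0.6048 -0.0669] [ 0.6072 -0.1217] [ 0.6186 -0.0757] [ 0.5862 -0.1142]
[ 0.6179 -0.1154]
[ 0.5859 -0.1145]
[ 0.585  -0.0739]
```

Call:
arm_command --rows '[-1, 0.1, 0.3, 0, 0.085, -1, 0.23, 0.6, 0, 0.085, -1, 0.23, 0.85, 0, 0.085, -1, 0.23, 0.925, 0, 0.085, -1, 0.23, 0.925, 0, 0.085, -1, 0.23, 0.925, 0, 0.085]'

```text
t: 11.1
eef_pos: [0.6027, -0.0932, 0.3667]
eef_rot: [[1.0, -0.015, 0.003], [-0.015, -1.0, 0.009], [0.003, -0.009, -1.0]]
wrist_force: [-0.6, 0.2, -0.9]
width: 0.997
```

```bash
python3 -c "
from h import *
to(.602,-.0955,.27,-1.3)
d=snapshot('top');crop(d,325,175,405,255,8,'pics/t6.png');d=snapshot('side');crop(d,250,125,380,245,6,'pics/s6.png')"
```

```text
t 11.1 p [ 0.6027 -0.0932  0.3667] psi -0.88 w 0.997 F [-0.6  0.2 -0.9]
shares dx dy dz yaw [-0.006  0.022  0.644] 0.009
```

View pics/s6.png

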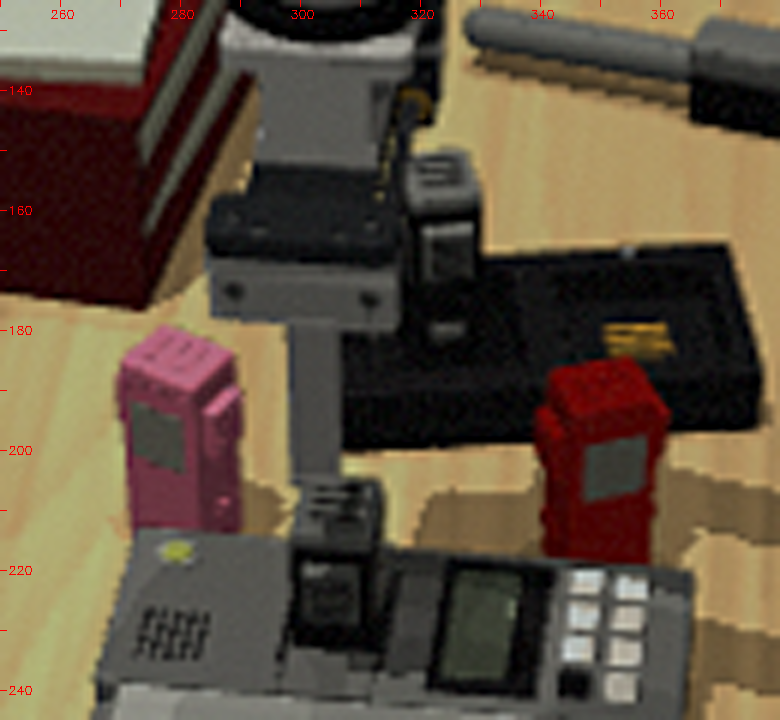

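The view shows the near finger at (303,200) in line with the pack's cap at (305,208), which is still seated. Red and pink are clear of the jaws. I'll descend, correcting for the slight 0.5° tool tilt.

Call:
arm_command --rows '[-1, -0.006, 0.029, 0.15, 0.009, -1, -0.006, 0.029, 0.3, 0.009, -1, -0.006, 0.029, 0.45, 0.009, -1, -0.006, 0.029, 0.55, 0.009, -1, -0.006, 0.029, 0.62, 0.009, -1, -0.006, 0.029, 0.64, 0.009, -1, -0.006, 0.029, 0.64, 0.009, -1, -0.006, 0.029, 0.64, 0.009]'

```text
t: 12.0
eef_pos: [0.6025, -0.096, 0.2723]
eef_rot: [[1.0, -0.021, 0.006], [-0.021, -1.0, 0.008], [0.006, -0.008, -1.0]]
wrist_force: [0.4, -0.2, 0.2]
width: 0.997
```

```bash
python3 -c "
from h import *
s=status.get_state();R=s['eef_rot'];print(R.round(4), s['eef_pos']+.18*R[:,2])
to(.6015,-.0966,.27,-1.3)
d=snapshot('top');crop(d,325,175,405,255,8,'pics/t7.png');d=snapshot('side');crop(d,250,125,380,245,6,'pics/s7.png')"
```

```text
[[ 0.9998 -0.0211  0.0061]
 [-0.0211 -0.9997  0.0081]
 [ 0.006  -0.0083 -0.9999]] [ 0.60359185 -0.09453923  0.09227456]
t 12.0 p [ 0.6025 -0.096   0.2723] psi -1.21 w 0.997 F [ 0.4 -0.2  0.2]
shares dx dy dz yaw [-0.007  0.004  0.015] 0.002
```

View pics/s7.png

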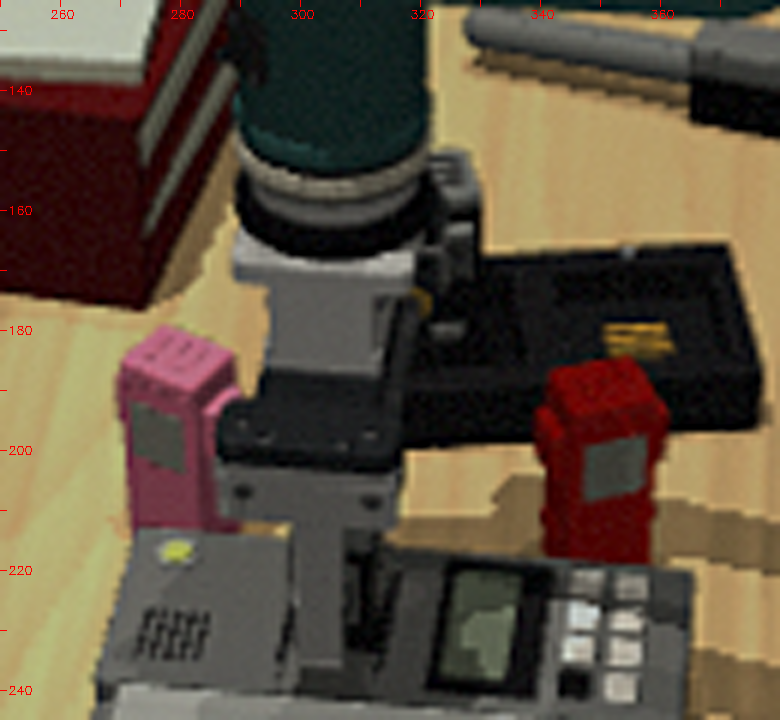

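```bash
python3 -c "
from h import *
s=snapshot('side')
print(proj(s,[[.602,-.068,.09],[.602,-.075,.118],[.6036,-.0475,.0731],[.6036,-.035,.0731]]))
print(proj(s,[[.585,-.075,.118],[.619,-.075,.118],[.613,-.068,.103],[.591,-.068,.103]]))"
```

```text
[[305.22366653 225.66992694]
 [305.37612411 214.86381659]
 [303.70113362 236.47081818]
 [303.0951149  239.91593276]]
[[312.44514351 215.30035561]
 [298.32125033 214.4284973 ]
 [300.58921917 221.26077565]
 [309.69569796 221.83152952]]
```

View pics/t7.png

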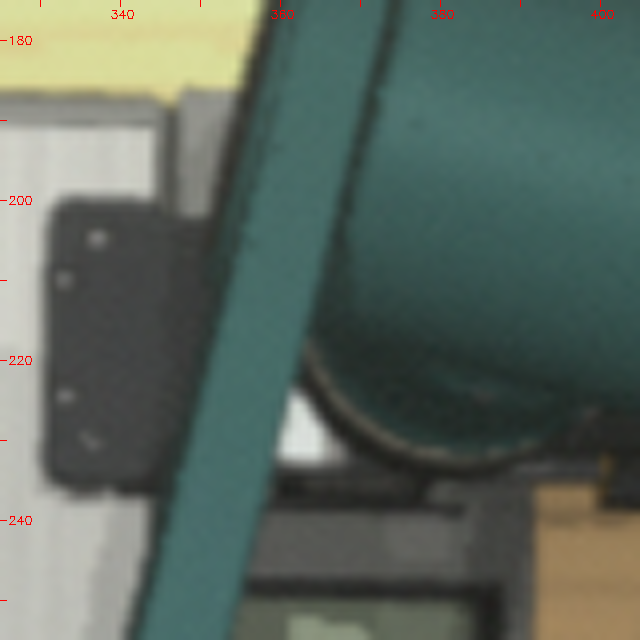

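The projected pack and finger positions agree with the view: button centre at about (305,226), fingertip at (303,236). I'll nudge 1.5 mm in x and 2 mm down, then squeeze.

Call:
arm_command --rows '[-1, -0.01, 0.003, 0.013, 0, -1, -0.01, 0.003, 0.013, 0, 0.3, -0.01, 0.003, 0.013, 0, 1, -0.01, 0.003, 0.013, 0, 1, -0.01, 0.003, 0.013, 0, 1, -0.01, 0.003, 0.013, 0, 1, -0.01, 0.003, 0.013, 0, 1, -0.01, 0.003, 0.013, 0, 1, -0.01, 0.003, 0.013, 0, 1, -0.01, 0.003, 0.013, 0]' --grip_force 35

```text
t: 13.15
eef_pos: [0.6009, -0.0965, 0.2704]
eef_rot: [[1.0, -0.021, 0.006], [-0.021, -1.0, 0.008], [0.006, -0.008, -1.0]]
wrist_force: [-0.8, -0.8, 1.6]
width: 0.424
```

Call:
arm_command --rows '[1, 0, 0, 0, 0, 1, 0, 0, 0, 0, 1, 0, 0, 0, 0, 1, 0, 0, 0, 0]'

```text
t: 13.55
eef_pos: [0.6009, -0.0965, 0.2705]
eef_rot: [[1.0, -0.021, 0.006], [-0.021, -1.0, 0.008], [0.006, -0.008, -1.0]]
wrist_force: [-0.3, 1.0, -0.3]
width: 0.424
```

```bash
python3 -c "
from h import *
s=status.get_state();R=s['eef_rot'];print(R.round(4), s['eef_pos']+.18*R[:,2], s['width']*94,s['moment'])
to(.6015,-.0966,.27,-1.3)"
```

```text
[[ 0.9998 -0.0213  0.0064]
 [-0.0213 -0.9997  0.0081]
 [ 0.0062 -0.0082 -0.9999]] [ 0.60208379 -0.09505797  0.09046231] 39.85190662633617 [-0.03734758  0.0576464  -0.03867399]
t 13.55 p [ 0.6009 -0.0965  0.2705] psi -1.22 w 0.424 F [-0.3  1.  -0.3]
shares dx dy dz yaw [0.004 0.001 0.003] 0.002
```

Call:
arm_command --rows '[1, 0, 0, -0.02, 0, 1, 0, 0, -0.04, 0, 1, 0, -0.001, -0.06, 0, 1, 0.001, -0.001, -0.08, 0, 1, 0.001, -0.001, -0.1, 0]'

```text
t: 14.05
eef_pos: [0.601, -0.0965, 0.2857]
eef_rot: [[1.0, -0.021, 0.006], [-0.021, -1.0, 0.008], [0.006, -0.008, -1.0]]
wrist_force: [-0.4, -0.7, -1.6]
width: 0.424
```

```bash
python3 -c "
from h import *
to(.6015,-.0966,.27,-1.3)
d=snapshot('side');crop(d,250,125,380,245,6,'pics/s8.png')"
```

```text
t 14.05 p [ 0.601  -0.0965  0.2857] psi -1.22 w 0.424 F [-0.4 -0.7 -1.6]
shares dx dy dz yaw [0.003 0.002 0.105] 0.002
```

View pics/s8.png

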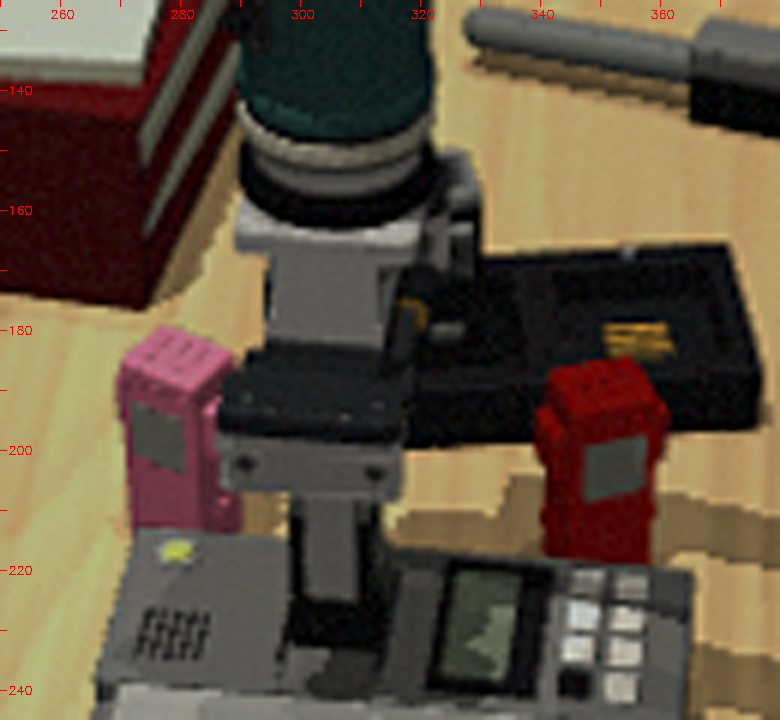

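Force is only about the pack's weight, with no latch resistance. The dark body below the finger at (305,230) is longer, so the pack is rising. I'll keep pulling straight up.

Call:
arm_command --rows '[1, 0, 0, -0.04, 0, 1, 0.001, -0.001, -0.1, 0, 1, 0.001, -0.001, -0.17, 0, 1, 0.002, -0.002, -0.24, 0, 1, 0.002, -0.003, -0.32, 0, 1, 0.003, -0.003, -0.4, 0, 1, 0.003, -0.004, -0.46, 0, 1, 0.003, -0.004, -0.5, 0, 1, 0.003, -0.004, -0.5, 0]'

```text
t: 15.0
eef_pos: [0.6012, -0.0966, 0.3628]
eef_rot: [[1.0, -0.021, 0.01], [-0.021, -1.0, 0.007], [0.01, -0.007, -1.0]]
wrist_force: [0.3, -0.4, -1.5]
width: 0.426
```

```bash
python3 -c "
from h import *
to(.489,-.351,.36,11)
d=snapshot('side');crop(d,250,125,380,245,6,'pics/s9.png')"
```

```text
t 15.0 p [ 0.6012 -0.0966  0.3628] psi -1.22 w 0.426 F [ 0.3 -0.4 -1.5]
shares dx dy dz yaw [-7.120e-01  1.712e+00 -1.000e-03] -0.272
```

View pics/s9.png

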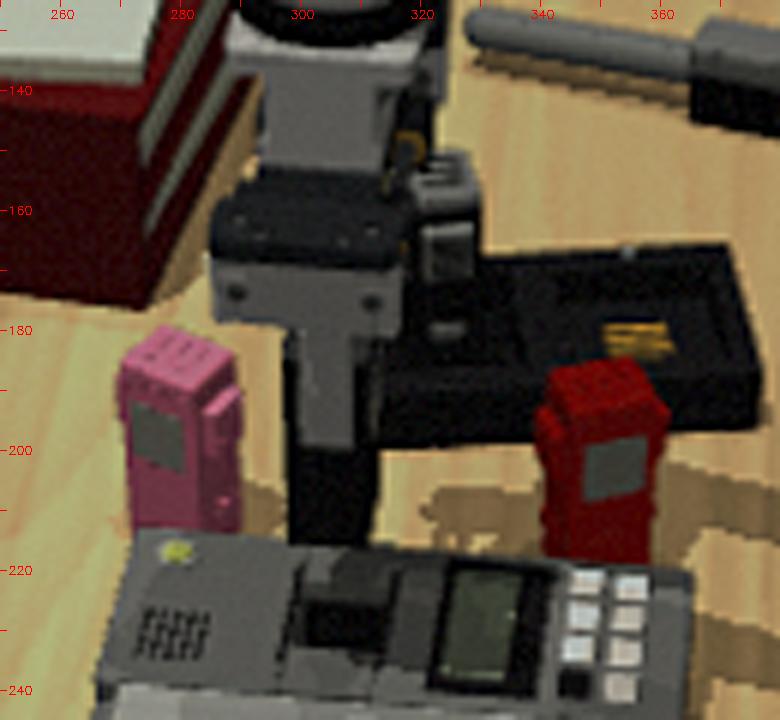

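The pack is fully out: the well at (308,228) is empty and the foot is above the deck. I'll raise it a bit and carry it to the charger.

Call:
arm_command --rows '[1, 0, 0.02, -0.08, 0, 1, -0.03, 0.08, -0.16, 0, 1, -0.1, 0.22, -0.2, -0.05, 1, -0.17, 0.4, -0.2, -0.1, 1, -0.25, 0.6, -0.2, -0.15, 1, -0.32, 0.78, -0.2, -0.2, 1, -0.36, 0.86, -0.2, -0.25, 1, -0.36, 0.86, -0.2, -0.272]'

```text
t: 15.85
eef_pos: [0.543, -0.2269, 0.3914]
eef_rot: [[0.982, 0.188, 0.009], [0.188, -0.982, 0.006], [0.01, -0.005, -1.0]]
wrist_force: [-0.2, -0.3, -1.9]
width: 0.425
```

```bash
python3 -c "
from h import *
to(.489,-.351,.392,11)"
```

```text
t 15.85 p [ 0.543  -0.2269  0.3914] psi 10.85 w 0.425 F [-0.2 -0.3 -1.9]
shares dx dy dz yaw [-0.509  0.745 -0.013] -0.003
```

Call:
arm_command --rows '[1, -0.05, 0.08, 0, 0, 1, -0.15, 0.22, 0, 0, 1, -0.28, 0.4, 0, 0, 1, -0.4, 0.58, 0, 0, 1, -0.49, 0.7, 0, 0, 1, -0.52, 0.75, 0, 0, 1, -0.52, 0.75, 0, 0, 1, -0.52, 0.75, 0, 0]'

```text
t: 16.65
eef_pos: [0.488, -0.3514, 0.3903]
eef_rot: [[0.982, 0.189, 0.009], [0.189, -0.982, 0.007], [0.01, -0.005, -1.0]]
wrist_force: [-0.0, 0.1, -1.9]
width: 0.431
```

```bash
python3 -c "
from h import *
s=status.get_state();R=s['eef_rot'];print(R.round(4), s['eef_pos']+.18*R[:,2])
to(.4875,-.352,.300,11)
d=snapshot('top');crop(d,435,205,525,315,6,'pics/t10.png');d=snapshot('side');crop(d,270,80,400,220,5,'pics/s10.png')"
```

```text
[[ 0.9819  0.189   0.0091]
 [ 0.1889 -0.982   0.0069]
 [ 0.0103 -0.0051 -0.9999]] [ 0.48963341 -0.35017871  0.21028431]
t 16.65 p [ 0.488  -0.3514  0.3903] psi 10.89 w 0.431 F [-0.   0.1 -1.9]
shares dx dy dz yaw [-0.01   0.006  0.602] -0.002
```

View pics/s10.png

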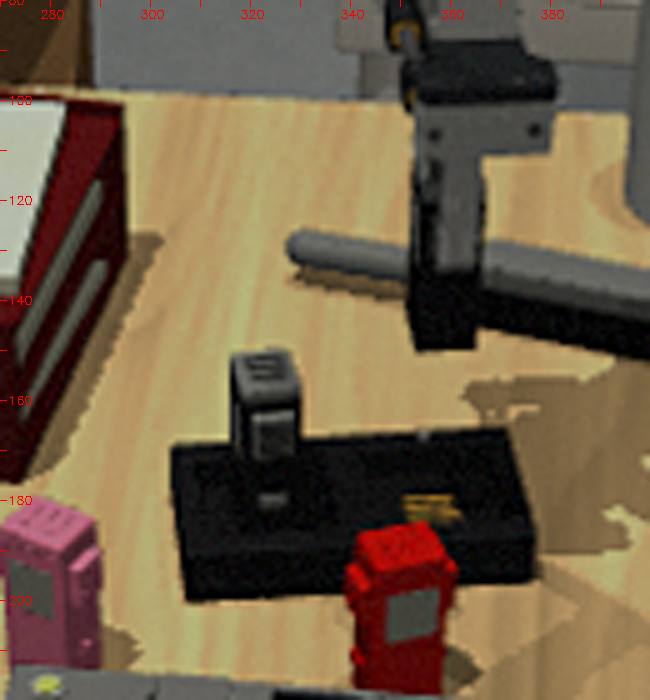

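View pics/t10.png

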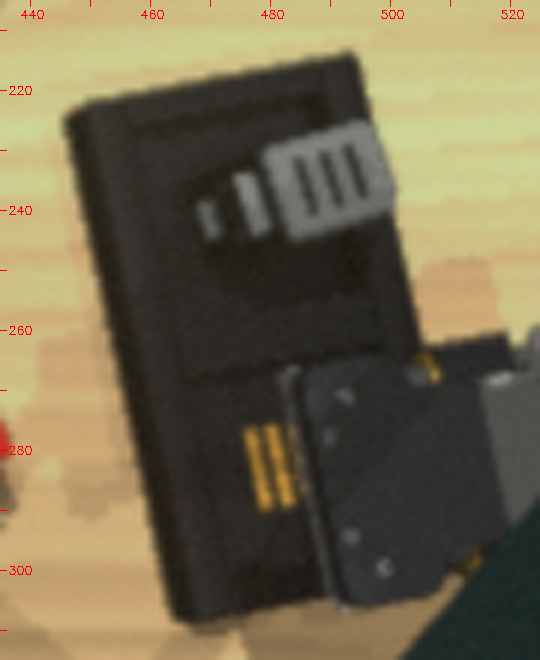

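```bash
python3 -c "
from h import *
s=snapshot('side');d=snapshot('top')
a=np.radians(10.9);ex=np.array([np.cos(a),np.sin(a),0]);ey=np.array([-ex[1],ex[0],0])
c=np.array([.4893,-.3507,.138])
print(proj(s,[c+ey*.02+ex*.017,c+ey*.02-ex*.017,c+ey*.027]))
q=np.array([onz(d,(435+u/5,205+v/5),.036)[:2] for u,v in [(155,318),(318,290),(353,453),(190,480)]]);print(q.round(4),q.mean(0))
"
```

```text
[[353.25863503 151.32958024]
 [365.89277861 150.66195747]
 [359.95613592 152.4539373 ]]
[[ 0.5186 -0.3105]
 [ 0.5312 -0.383 ]
 [ 0.4597 -0.3959]
 [ 0.4477 -0.3239]] [ 0.48932103 -0.35333098]
```

The projected foot (353–366, 151) matches the image (353–365, 150), so there is no slip. I'll lower it into the bay.

Call:
arm_command --rows '[1, -0.008, 0.014, 0.1, 0, 1, -0.008, 0.014, 0.22, 0, 1, -0.008, 0.014, 0.36, 0, 1, -0.008, 0.014, 0.48, 0, 1, -0.01, 0.014, 0.58, 0, 1, -0.01, 0.014, 0.66, 0, 1, -0.01, 0.014, 0.7, 0, 1, -0.01, 0.014, 0.72, 0, 1, -0.01, 0.014, 0.74, 0, 1, -0.01, 0.014, 0.75, 0]'

```text
t: 17.85
eef_pos: [0.4882, -0.3528, 0.2783]
eef_rot: [[0.982, 0.19, 0.01], [0.19, -0.982, 0.006], [0.011, -0.004, -1.0]]
wrist_force: [-0.4, -0.0, -1.1]
width: 0.43
```

```bash
python3 -c "
from h import *
s=status.get_state();R=s['eef_rot'];print(R.round(4), s['eef_pos']+.18*R[:,2])
to(.4875,-.352,.2675,11)
d=snapshot('top');crop(d,435,205,525,315,6,'pics/t11.png');d=snapshot('side');crop(d,270,80,400,220,5,'pics/s11.png')"
```

```text
[[ 0.9818  0.1899  0.01  ]
 [ 0.1899 -0.9818  0.0055]
 [ 0.0108 -0.0036 -0.9999]] [ 0.49002292 -0.35182705  0.09833873]
t 17.85 p [ 0.4882 -0.3528  0.2783] psi 10.94 w 0.43 F [-0.4 -0.  -1.1]
shares dx dy dz yaw [-0.005 -0.006  0.072] -0.001
```

View pics/s11.png

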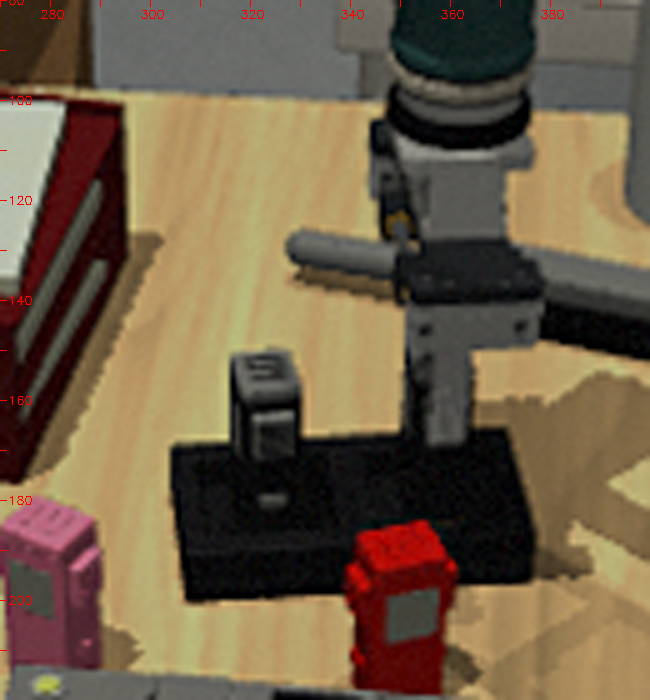

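The pack is over the gold contacts, inside the bay at (355,170), about 10 mm up. Now the final slow lowering.

Call:
arm_command --rows '[1, 0, 0, 0.01, 0, 1, 0, 0, 0.02, 0, 1, 0, 0, 0.03, 0, 1, 0, 0, 0.04, 0, 1, 0, 0, 0.05, 0, 1, 0, 0, 0.055, 0, 1, 0, 0, 0.06, 0, 1, 0, 0, 0.06, 0]'

```text
t: 18.75
eef_pos: [0.4882, -0.3527, 0.269]
eef_rot: [[0.982, 0.19, 0.009], [0.19, -0.982, 0.006], [0.01, -0.004, -1.0]]
wrist_force: [0.5, 0.2, -2.1]
width: 0.428
```

Call:
arm_command --rows '[1, 0, 0, 0.005, 0, 1, 0, 0, 0.01, 0, 1, 0, 0, 0.01, 0]'

```text
t: 19.05
eef_pos: [0.4882, -0.3527, 0.2675]
eef_rot: [[0.982, 0.19, 0.009], [0.19, -0.982, 0.006], [0.01, -0.004, -1.0]]
wrist_force: [0.4, 0.1, -2.0]
width: 0.428
```

Call:
arm_command --rows '[1, 0, 0, 0.007, 0, 1, 0, 0, 0.01, 0, 1, 0, 0, 0.01, 0]'

```text
t: 19.35
eef_pos: [0.4883, -0.3526, 0.2674]
eef_rot: [[0.982, 0.19, 0.01], [0.19, -0.982, 0.006], [0.011, -0.004, -1.0]]
wrist_force: [-1.1, 2.0, 5.7]
width: 0.428
```

Contact at the expected height (+5.7 N). Release and rise straight up.

Call:
arm_command --rows '[-0.2, 0, 0, 0, 0, -0.5, 0, 0, 0, 0, -0.8, 0, 0, 0, 0, -0.9, 0, 0, 0, 0, -0.9, 0, 0, 0, 0, -0.9, 0, 0, -0.1, 0, -0.9, 0, 0, -0.3, 0, -0.9, 0, 0, -0.6, 0, -0.9, 0, 0, -0.9, 0, -0.9, 0, 0, -1, 0]'

```text
t: 20.35
eef_pos: [0.4868, -0.3534, 0.4254]
eef_rot: [[0.982, 0.19, 0.019], [0.19, -0.982, -0.002], [0.018, 0.006, -1.0]]
wrist_force: [0.3, 0.2, 0.6]
width: 0.952
```

Call:
arm_command --rows '[-0.9, -1, 0.3, 0, 0, -0.9, -1, 0.3, 0, 0, -0.9, -1, 0.3, 0, 0, -0.9, -1, 0.3, 0, 0]'

```text
t: 20.75
eef_pos: [0.3442, -0.428, 0.4235]
eef_rot: [[0.983, 0.184, 0.018], [0.184, -0.983, -0.004], [0.016, 0.007, -1.0]]
wrist_force: [-0.0, -1.1, -0.1]
width: 0.952
```

```bash
python3 -c "
from h import *
to(.4875,-.352,.4,11)
d=snapshot('top');cv2.imwrite('pics/t12.png',d['img']);d=snapshot('side');crop(d,270,80,400,220,5,'pics/s12.png');cv2.imwrite('pics/s12f.png',d['img'])"
```

```text
t 20.75 p [ 0.3442 -0.428   0.4235] psi 10.61 w 0.952 F [-0.  -1.1 -0.1]
shares dx dy dz yaw [ 1.029 -0.323  0.171] -0.009
```

View pics/s12.png

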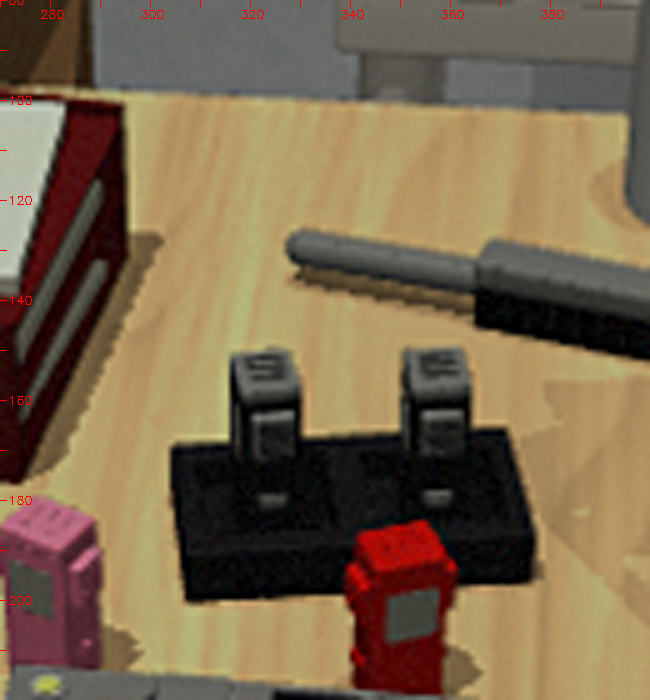

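View pics/t12.png

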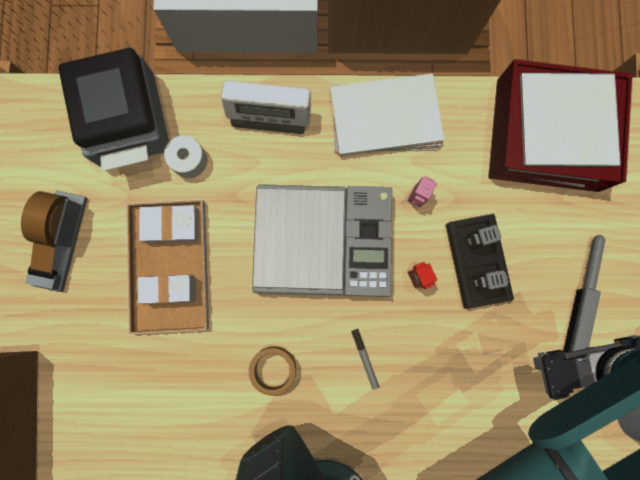

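View pics/s12f.png

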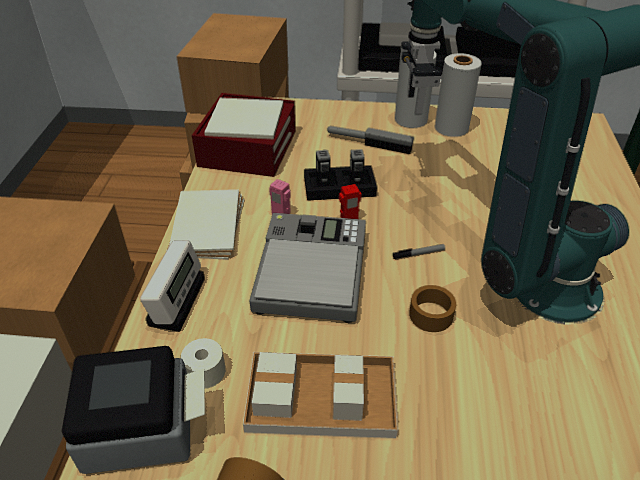

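The pack stands upright in the near bay (top view (490,281), side view (357,160)), level with the spare (487,236), which hasn't moved. The well is empty. The carton stands flat in the free half of the tray (163,290) and the packed one is still at (167,223). The arm touches nothing, so I'm handing in.

```bash
python3 -c "
from workcell import order
print(order.job_done())"
```

```text
the job is handed in; nothing more can be done
None
```

The carton is in the outgoing tray, and the battery pack is upright in the charger's empty bay. I handed the job in at about 21 s, well inside the 59 s limit.

- **Carton:** I lifted it off the platter and lowered it into the free part of the tray until the wrist force showed floor contact (about 5 N), then let go. It stands flat and right way up.
- **Pack:** I squeezed both buttons with 35 N and held them in while pulling the pack straight up. There was no latch resistance. I lowered it into the near bay until it touched the floor (about 6 N) and released it.
- **Last checks:** In the final pictures from both cameras, the well is empty and the pack stands level with the spare. The spare, the packed carton and the red and pink decoys look unmoved, and the arm is clear of everything.
- **Disagreements:**
  - With the buttons fully in, the gripper read about 40 mm instead of the 42 mm given. The pack still came free normally.
  - The tool was tilted about 0.5–1° from vertical. I allowed for that when aiming at the pack and the bay.

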